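# Fold back the bifold cover of the check-weight case

## Robot

A 6-joint arm with a two-finger parallel gripper is mounted at the origin on a cart in front of the work surface, level with it; the furniture and walls round the work are solid. World frame = base frame: x ahead of the robot, y to its left, z up, the work surface at z = 0. Lengths are in m, angles in degrees, forces in N, time in s.
With the tool pointing down it reaches from about 0.425 to 0.95 m from the base axis. Payload 3.5 kg.
Tool frame: the origin (TCP) lies between the finger pads; the fingertips stand 19 mm ahead of it and the grasp point (between the pads) is the TCP; z points along the fingers, x is the direction in which the jaws open and shut, and the axes are right-handed (so a half turn about z gives the same grasp; the last joint's range is limited). The gripper opens to 85 mm and grips with 20 to 120 N. Pads are 22 mm wide; open, the fingers measure 114 mm over their backs; the gripper's body (76 mm by 85 mm) begins 54 mm behind the grasp point. The pads swing forward as they close: fully open they stand 13 mm farther back than shut.
Start: joints at [61.765, 16.404, 90.338, -0, 73.258, -8.594], TCP at [0.227, 0.636, 0.25] pointing down, gripper open.
Joint ranges: [-158.93, 158.93], [-51.34, 127.21], [12.03, 142.37], [-87.48, 267.48], [13.55, 161.25], [-162.69, 162.69]. Speed limits (degrees/s): [159.86, 159.86, 180, 180, 180, 180].

## Interface

Orientations are given as [roll, pitch, yaw] about the fixed x, y, z axes, in that order (R = Rz(yaw) Ry(pitch) Rx(roll)).
In Python, from workcell import env, eyes gives the robot as it stands.
- The arm moves only by the tool play_rows, never from a script. Its argument "deltas" is a list of rows, each a list of 3 entries, a list of its own where there are three numbers: the opening, from 0 (shut) to 1 (fully open), then the shift along the tool's x, y, z in mm, then the turn about the tool's z in degrees. A call has exactly 8 rows; each row is the pose to reach, as a shift and turn from the pose commanded when the call began, along the tool's axes at that moment; what a row does not reach only later rows make up. A row lasts 1/10 s, in which the tool goes at most 50 mm and 8.59 degrees, less where a joint would pass 70% of its speed; a pose out of reach is approached as far as the arm can. A call with a gripper value outside its range is refused whole. The fingers move at their own pace and stop on an object; "force" is the grip in N (left out, the last holds). Time passes only in rows, so rows that repeat a pose let the fingers close, or fill a call up. It gives the time, the measured TCP pose, the force and the opening at its end, in the units of the state.
- env.state(): the state, without advancing time (a new reading comes with each control period).
- eyes.read_camera(name): name is "scene" or "top" or "wrist"; returns a dict with "pixels" (480x640x3 uint8, blue, green, red), "fx", "fy", "cx", "cy" (pixels), "rvec" (rotation vector, rad) and "tvec" (3), from world to camera coordinates, as OpenCV has them; the wrist camera has in their place "hand_eye" (4x4, takes a point from camera to tool coordinates, whose origin is the TCP and whose axes are the tool frame's). Camera axes: x right, y down, z forward; pixel columns grow to the right and rows downward; lengths in m; the calibration is good to about 2 mm. A picture is of the moment at which its call begins: read the wrist's pose just before it. There is no depth.
- env.hand_in(): hands the job in, once; it reports no verdict.
The state is a dict: "time_s": time; "joints": joint angles; "joint_velocities": joint speeds; "joint_torque": joint torques, N m; "eef_pos": TCP position; "tcp_rot": TCP orientation; "wrist_force": force on the tool from outside, world axes, zero at the start; "torque": the same for the moment, N m; "opening": finger opening in m.
Only numpy, scipy, OpenCV 4.12 (cv2) and the standard library are available. Lean on these libraries where they do the work, as an engineer would, in place of code of your own. Each camera call takes 0.05 s, during which the arm holds its last target.

## Task

Two grey cases with clear two-panel folding covers stand on the table. Open the one that holds the three check weights: push its upright tab along the case until the cover's two panels are folded fully home, standing flat against each other. Leave the other case's cover as it is.

Things in the scene. Friction and masses are not known exactly. Their poses are not given: they have to be found in the camera images.
- weights_case: Grey open box fixed to the table, 206 mm long (x), 144 wide, rails on its long walls 62 mm over the table; holds three bare metal check weights (30, 24, 19 mm wide). Origin: centre of its underside; x points to its hinged end, z up. Two clear panels in aluminium frames, each 80 mm long, form a low tent over it: one hinged at the +x end, the other hung from it at the ridge (145 mm high when folded).
- weights_tab (a point): Push tab of the check-weight case: upright aluminium plate 40 mm wide (y), 5 thick, 63 to 93 mm over the table, on a carriage that runs level on the rails with the second panel's lower edge, 40 mm ahead (+x). This point: centre of its outer face, the one to push, 78 mm over the table. x points along the case in the direction to push, z up.
- weights_cover (a joint): Angle of the check-weight case's first panel over level: 0 closed flat, 1.55 at the stop, both panels upright and flat together; starts at 0.5 to 0.8. The second panel slopes back equally: the tab is 160 mm x (cos(angle) - cos(1.55)) short of its end position. Stiff hinges, the cover stays where it is left; pushing the tab takes 1 to 5 N.
- parts_tab (a point): The same point on the tab of the other, identical case, which holds a black blade unit and a red gasket ring. Its cover is to be left as it is.

How it is judged:
By the outcome, as a careful person would: the job done as asked, in the order asked, and still so for the second after the job is handed in, with the robot touching nothing.
It also fails if it takes over 29 s, if anything falls off the work surface, if the arm or the gripper's body presses on something with over 40 N, if the wrist force passes 120 N, or if a joint passes its speed limit or range.

## Working session

There is one attempt and no reset: what is moved stays moved. The work goes in short steps, Python scripts to look and compute and a tool call to move; the robot and the scene stay as the last step left them, time stands still between calls to the robot, and variables do not carry over. Pictures are saved under pics/ and viewed, and the job is handed in when it is done.

Besides the shell and the picture viewer there is one more tool, called after "Call:" in YAML: its name, and indented under it one key for each argument. play_rows: Moves the arm, as the interface text tells. Its arguments: {"type":"object","properties":{"deltas":{"type":"array"},"force":{"type":"number"}},"required":["deltas"]}

```bash
mkdir -p pics; cat > h.py <<'E'
import numpy as np, cv2
from workcell import env, eyes
E
python3 - <<'E'
from h import *
import pickle
print(env.state())
for n in ["scene","top"]:
    c=eyes.read_camera(n); cv2.imwrite(f"pics/{n}0.png",c["pixels"]); pickle.dump(c,open(f"{n}.pkl","wb"))
    print(n,c["fx"],c["cx"],c["cy"],c["rvec"],c["tvec"])
E
```

```text
{'time_s': 0.0, 'joints': array([ 6.17659561e+01,  1.64559574e+01,  9.04226202e+01, -1.14471249e-03,
        7.32580684e+01, -8.59443326e+00]), 'joint_velocities': array([-0.01054749,  0.0987753 ,  0.06818312, -0.02702662,  0.01952883,
       -0.00196455]), 'joint_torque': array([-1.18831595e-03, -4.05965567e+01, -2.92631668e+01, -1.72276937e-04,
        5.70354328e-03,  6.88781768e-06]), 'eef_pos': array([0.22655462, 0.63519682, 0.24891961]), 'tcp_rot': array([-1.79980663e+02,  1.35275179e-01,  7.03607433e+01]), 'wrist_force': array([ 0.3699139 , -0.30464619, -0.46536802]), 'torque': array([ 0.01817969, -0.02911265, -0.0189002 ]), 'opening': 0.08506591501791616}
scene 613.2451980066401 319.8038350937777 248.2078533317935 [ 1.90413076 -0.63674157  0.43248975] [-0.47358041  0.18396426  0.80073452]
top 540.4441662750536 326.357311362563 241.25294216747423 [ 2.19410416 -2.15512834  0.16150151] [-0.06572623  0.56436973  1.06907738]
```

View pics/scene0.png

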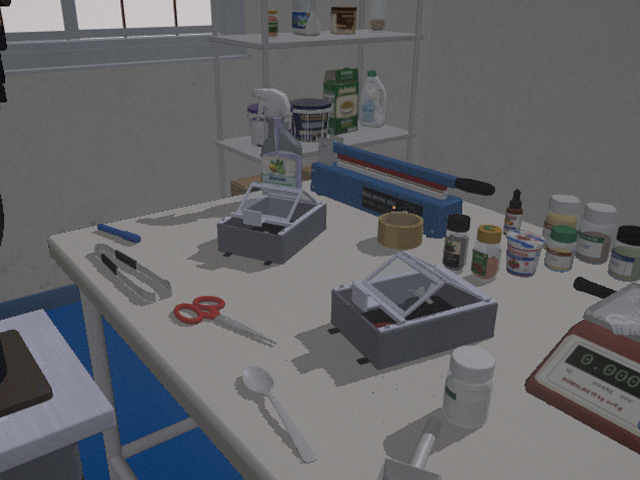

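View pics/top0.png

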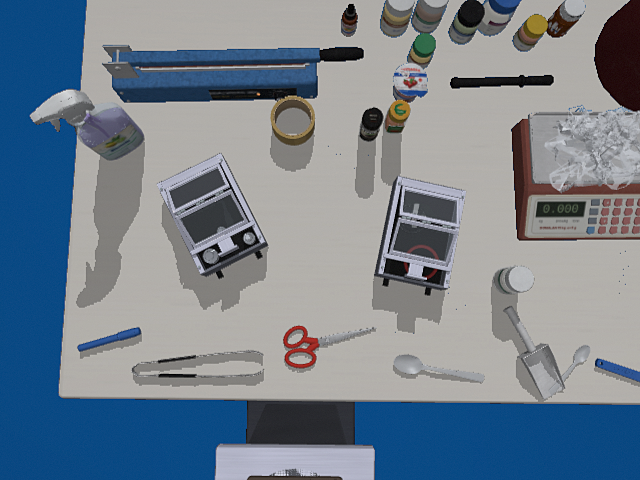

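```bash
cat >> h.py <<'E'
import pickle
def ray(c,uv,z):
    R,_=cv2.Rodrigues(np.array(c["rvec"])); t=np.array(c["tvec"]).ravel()
    d=R.T@np.array([(uv[0]-c["cx"])/c["fx"],(uv[1]-c["cy"])/c["fy"],1]); o=-R.T@t
    return o+d*(z-o[2])/d[2]
def proj(c,P):
    K=np.array([[c["fx"],0,c["cx"]],[0,c["fy"],c["cy"]],[0,0,1.]])
    return cv2.projectPoints(np.array(P,float),np.array(c["rvec"]),np.array(c["tvec"]),K,None)[0].reshape(-1,2)
E
python3 - <<'E'
from h import *
t=pickle.load(open("top.pkl","rb")); s=pickle.load(open("scene.pkl","rb"))
cv2.imwrite("pics/t1.png",cv2.resize(t["pixels"][145:285,145:285],None,fx=5.7,fy=5.7,interpolation=cv2.INTER_CUBIC)[:,:800][:600*2])
cv2.imwrite("pics/t1.png",cv2.resize(t["pixels"][145:285,140:290],None,fx=4,fy=4,interpolation=cv2.INTER_CUBIC))
cv2.imwrite("pics/s1.png",cv2.resize(s["pixels"][170:270,205:340],None,fx=5,fy=5,interpolation=cv2.INTER_CUBIC))
print(proj(t,[[0.227,0.636,.25],[0,0,0]]))
E
```

```text
[[-123.32392114  434.95245123]
 [ 293.13112985  526.55532952]]
```

View pics/t1.png

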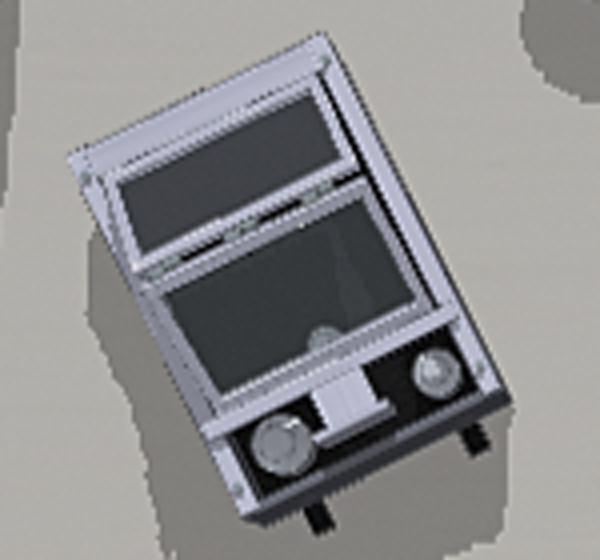

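View pics/s1.png

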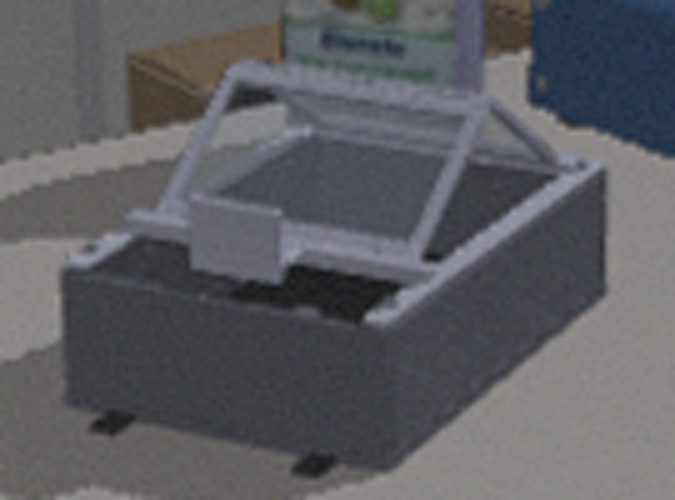

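```bash
python3 - <<'E'
from h import *
t=pickle.load(open("top.pkl","rb")); s=pickle.load(open("scene.pkl","rb"))
f=lambda u,v:(140+u/4-.375,145+v/4-.375)
g=lambda u,v:(205+u/5-.4,170+v/5-.4)
def sh(n,a,b): print(n,a.round(4),b.round(4),"len",np.linalg.norm(a-b).round(4),"ang",np.degrees(np.arctan2(*(b-a)[1::-1])).round(2))
# case corners, rail top z=.062
fl=ray(t,f(72,155),.062); fr=ray(t,f(322,33),.062); nl=ray(t,f(247,515),.062); nr=ray(t,f(510,395),.062)
sh("L",nl,fl);sh("R",nr,fr);sh("F",fr,fl);sh("N",nr,nl)
a=ray(t,f(317,442),.093);b=ray(t,f(396,405),.093); sh("tab top",b,a); print((a+b)/2)
a=ray(s,g(192,198),.093);b=ray(s,g(282,208),.093); sh("tab scene",b,a); print((a+b)/2)
a=ray(s,g(192,269),.063);b=ray(s,g(285,284),.063); sh("tab scene bot",b,a); print((a+b)/2)
a=ray(s,g(67,265),.062);b=ray(s,g(385,325),.062); sh("near scene",b,a)
E
```

```text
L [0.4939 0.1895 0.062 ] [0.6718 0.2839 0.062 ] len 0.2014 ang 27.96
R [0.5556 0.0626 0.062 ] [0.7373 0.1624 0.062 ] len 0.2073 ang 28.77
F [0.7373 0.1624 0.062 ] [0.6718 0.2839 0.062 ] len 0.1381 ang 118.35
N [0.5556 0.0626 0.062 ] [0.4939 0.1895 0.062 ] len 0.1411 ang 115.95
tab top [0.5462 0.1145 0.093 ] [0.5277 0.1515 0.093 ] len 0.0414 ang 116.61
[0.53694163 0.13301171 0.093     ]
tab scene [0.5493 0.1236 0.093 ] [0.5274 0.1529 0.093 ] len 0.0366 ang 126.75
[0.53830486 0.13827702 0.093     ]
tab scene bot [0.5483 0.1215 0.063 ] [0.5277 0.1557 0.063 ] len 0.04 ang 121.0
[0.53798027 0.13859128 0.063     ]
near scene [0.5574 0.067  0.062 ] [0.4919 0.1899 0.062 ] len 0.1392 ang 118.03
```

Call:
play_rows:
  deltas:
    - [0,[-30,32.5,0],-6]
    - [0,[-60,65,0],-12]
    - [0,[-90,97.5,0],-18]
    - [0,[-120,130,0],-24]
    - [0,[-150,162.5,0],-30]
    - [0,[-180,195,0],-36]
    - [0,[-210,227.5,0],-42]
    - [0,[-240,260,0],-48]
  force: 40

```text
time_s: 0.9
eef_pos: [0.3912, 0.3205, 0.2499]
tcp_rot: [-180.0, 0.0, 118.6]
wrist_force: [-0.3, 0.1, 0.4]
opening: 0.0001
```

Call:
play_rows:
  deltas:
    - [0,[-40,0,0],0]
    - [0,[-80,0,0],0]
    - [0,[-120,0,0],0]
    - [0,[-160,0,20],0]
    - [0,[-200,-1,40],0]
    - [0,[-225,-2,60],0]
    - [0,[-234,-2,70],0]
    - [0,[-234,-2,80],0]

```text
time_s: 1.7
eef_pos: [0.5005, 0.1147, 0.1694]
tcp_rot: [-180.0, -0.0, 118.2]
wrist_force: [0.2, 0.3, -0.0]
opening: -0.0
```

```bash
python3 - <<'E'
from h import *
st=env.state();print(st["eef_pos"],st["tcp_rot"],st["wrist_force"])
w=eyes.read_camera("wrist");cv2.imwrite("pics/w1.png",w["pixels"]);print(w["fx"],w["fy"],w["cx"],w["cy"],w["hand_eye"])
c=eyes.read_camera("top"); cv2.imwrite("pics/t2.png",cv2.resize(c["pixels"][145:345,120:320],None,fx=3,fy=3,interpolation=cv2.INTER_CUBIC))
E
```

```text
[0.50051558 0.11474473 0.16944094] [-1.79956797e+02 -3.66698317e-02  1.18242617e+02] [ 0.2172873   0.34666223 -0.02770255]
420.29785531847045 420.29785531847045 321.29259366912606 237.33627775616085 [[ 9.99999867e-01 -2.38085056e-04  4.58594904e-04  1.34635679e-03]
 [ 8.15605870e-05  9.49124647e-01  3.14900617e-01 -8.04474201e-02]
 [-5.10236857e-04 -3.14900538e-01  9.49124539e-01 -1.23407196e-01]
 [ 0.00000000e+00  0.00000000e+00  0.00000000e+00  1.00000000e+00]]
```

View pics/w1.png

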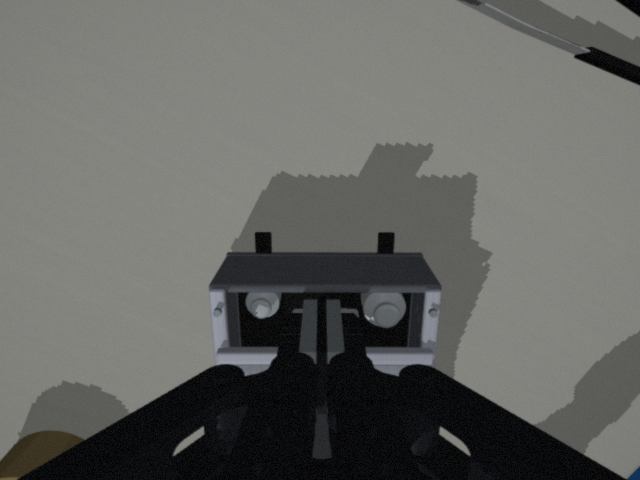

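View pics/t2.png

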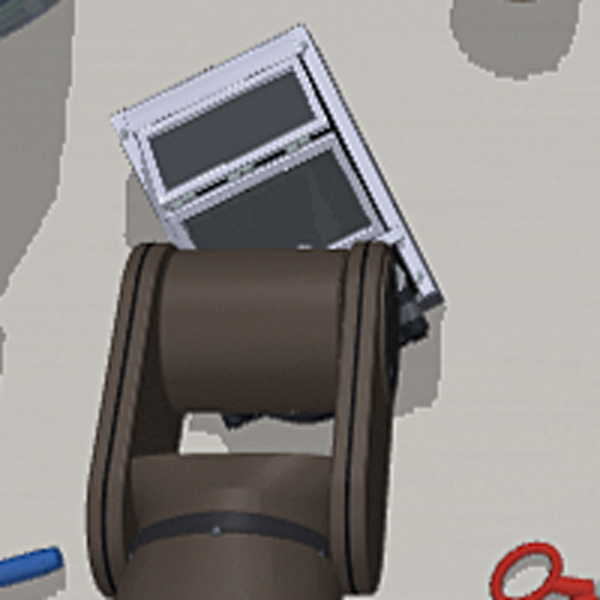

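Call:
play_rows:
  deltas:
    - [0,[0,0,25],0]
    - [0,[1,0,50],0]
    - [0,[2,0,68],0]
    - [0,[2,0,73],0]
    - [0,[2,10,73],0]
    - [0,[2,18,73],0]
    - [0,[2,23,73],0]
    - [0,[2,26,73],0]

```text
time_s: 2.6
eef_pos: [0.5239, 0.13, 0.0987]
tcp_rot: [179.9, 0.1, 118.4]
wrist_force: [-0.5, 0.2, 1.5]
opening: -0.0002
```

```bash
python3 - <<'E'
from h import *
st=env.state();print(st["eef_pos"],st["tcp_rot"],st["wrist_force"])
c=eyes.read_camera("scene"); cv2.imwrite("pics/s2.png",cv2.resize(c["pixels"][100:280,180:350],None,fx=3.3,fy=3.3,interpolation=cv2.INTER_CUBIC))
E
```

```text
[0.52393182 0.1300491  0.09865426] [1.79865169e+02 6.29881734e-02 1.18385314e+02] [-0.53263572  0.18433562  1.54578069]
```

View pics/s2.png

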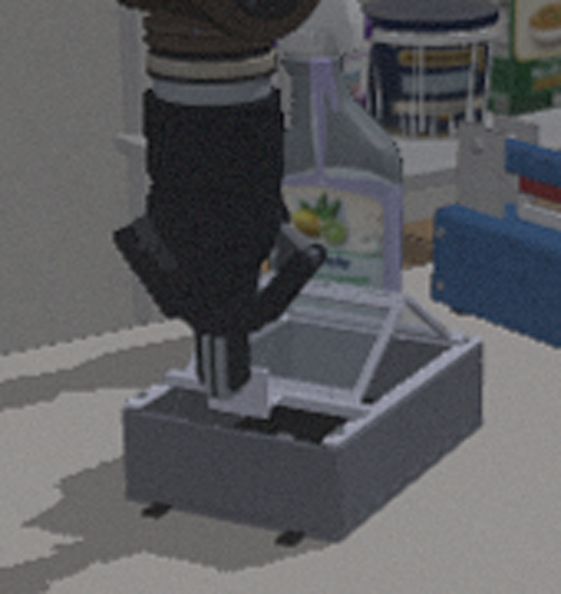

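Call:
play_rows:
  deltas:
    - [0,[0,8,0],0]
    - [0,[0,16,0],0]
    - [0,[0,26,0],0]
    - [0,[0,38,0],0]
    - [0,[0,50,0],0]
    - [0,[0,62,0],0]
    - [0,[0,72,0],0]
    - [0,[0,80,0],0]

```text
time_s: 3.45
eef_pos: [0.5937, 0.168, 0.0972]
tcp_rot: [180.0, 0.0, 118.4]
wrist_force: [-0.4, -1.4, -0.1]
opening: 0.0003
```

```bash
python3 - <<'E'
from h import *
c=eyes.read_camera("scene"); cv2.imwrite("pics/s3.png",cv2.resize(c["pixels"][100:280,180:350],None,fx=3.3,fy=3.3,interpolation=cv2.INTER_CUBIC))
st=env.state();print(st["eef_pos"],st["tcp_rot"],st["wrist_force"])
w=eyes.read_camera("wrist");cv2.imwrite("pics/w3.png",w["pixels"])
E
```

```text
[0.59450711 0.1683991  0.09741655] [1.79903976e+02 8.48585457e-03 1.18361937e+02] [ 0.21974124  0.37473452 -0.3887682 ]
```

View pics/s3.png

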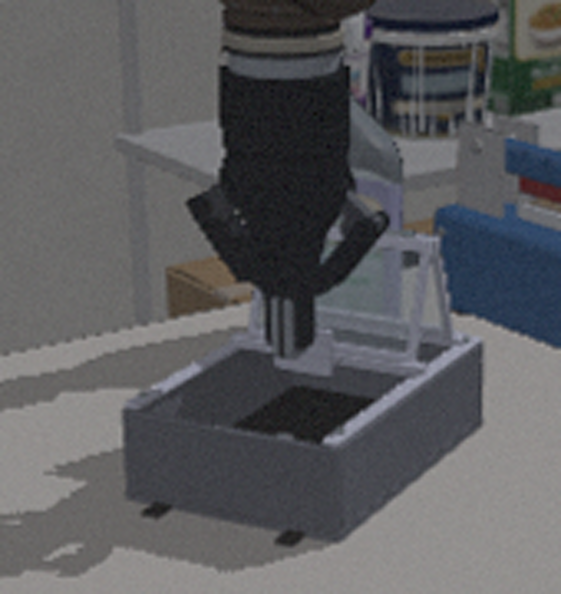

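View pics/w3.png

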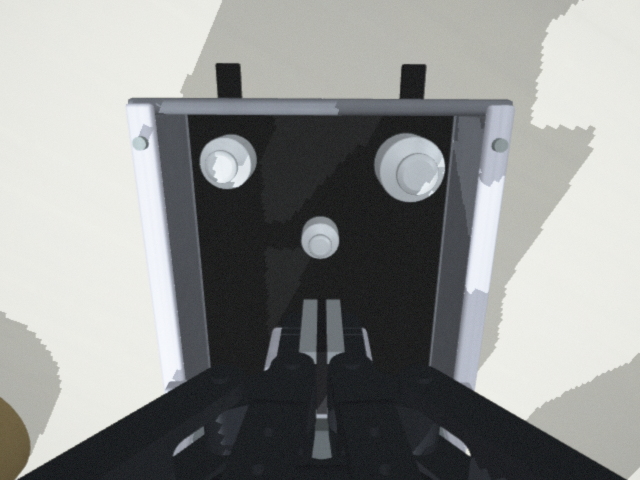

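Call:
play_rows:
  deltas:
    - [0,[0,6,0],0]
    - [0,[0,12,0],0]
    - [0,[0,18,0],0]
    - [0,[0,24,0],0]
    - [0,[0,30,0],0]
    - [0,[0,35,0],0]
    - [0,[0,38,0],0]
    - [0,[0,40,0],0]

```text
time_s: 4.35
eef_pos: [0.6283, 0.1867, 0.0973]
tcp_rot: [180.0, 0.0, 118.4]
wrist_force: [-1.1, -1.5, -0.7]
opening: -0.0001
```

```bash
python3 - <<'E'
from h import *
c=eyes.read_camera("scene"); cv2.imwrite("pics/s4.png",cv2.resize(c["pixels"][100:280,180:350],None,fx=3.3,fy=3.3,interpolation=cv2.INTER_CUBIC))
st=env.state();print(st["eef_pos"],st["tcp_rot"],st["wrist_force"])
E
```

```text
[0.62843126 0.18676165 0.0974177 ] [1.79970088e+02 5.97102064e-03 1.18362246e+02] [ 0.18902434  0.35574419 -1.04739172]
```

View pics/s4.png

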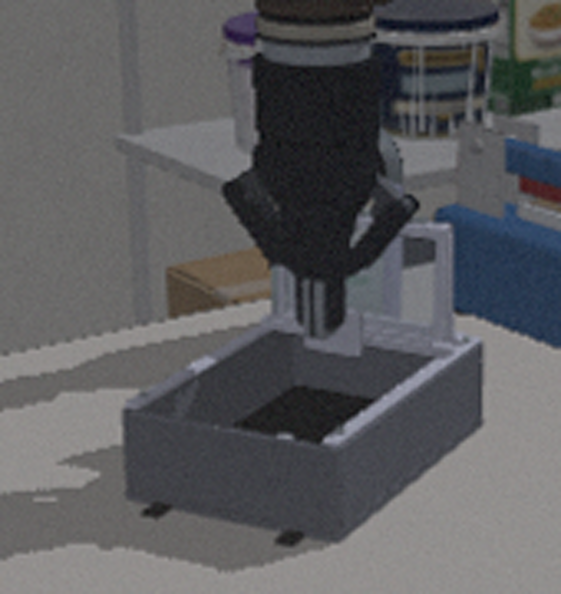

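Call:
play_rows:
  deltas:
    - [0,[0,1,0],0]
    - [0,[0,2,0],0]
    - [0,[0,3,0],0]
    - [0,[0,4,0],0]
    - [0,[0,5,0],0]
    - [0,[0,6,0],0]
    - [0,[0,7,0],0]
    - [0,[0,8,0],0]

```text
time_s: 5.2
eef_pos: [0.6352, 0.1903, 0.0974]
tcp_rot: [180.0, 0.0, 118.4]
wrist_force: [-0.4, -1.4, 0.1]
opening: -0.0001
```

Call:
play_rows:
  deltas:
    - [0,[0,1,0],0]
    - [0,[0,2,0],0]
    - [0,[0,3,0],0]
    - [0,[0,4,0],0]
    - [0,[0,5,0],0]
    - [0,[0,6,0],0]
    - [0,[0,6,0],0]
    - [0,[0,6,0],0]

```text
time_s: 6.0
eef_pos: [0.6379, 0.1919, 0.0973]
tcp_rot: [-179.5, -0.0, 118.4]
wrist_force: [-8.3, -5.1, 6.1]
opening: -0.0002
```

```bash
python3 - <<'E'
from h import *
c=eyes.read_camera("scene"); cv2.imwrite("pics/s5.png",cv2.resize(c["pixels"][130:250,240:340],None,fx=5,fy=5,interpolation=cv2.INTER_CUBIC))
st=env.state();print(st["eef_pos"],st["tcp_rot"],st["wrist_force"])
E
```

```text
[0.63795312 0.19184617 0.09731708] [-1.79507580e+02 -4.22228844e-02  1.18390835e+02] [-8.74492115 -5.10797794  6.82240293]
```

View pics/s5.png

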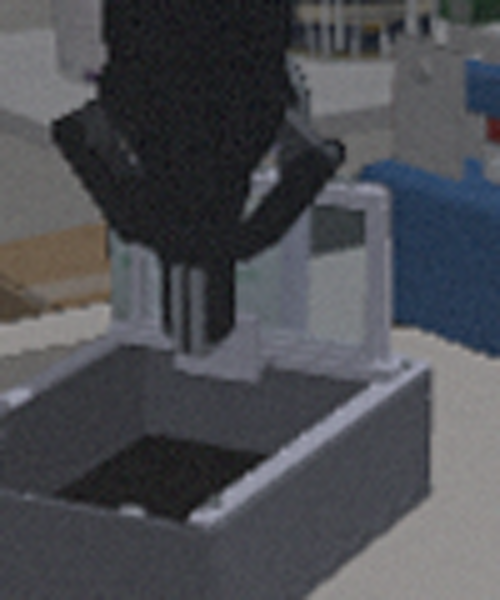

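Call:
play_rows:
  deltas:
    - [0,[0,-6,0],0]
    - [0,[0,-20,0],0]
    - [0,[0,-40,0],0]
    - [0,[0,-60,0],0]
    - [0,[0,-60,-40],0]
    - [0,[0,-60,-80],0]
    - [0,[0,-80,-110],0]
    - [0,[0,-80,-110],0]

```text
time_s: 6.85
eef_pos: [0.5722, 0.1554, 0.2136]
tcp_rot: [179.4, 0.2, 118.3]
wrist_force: [0.5, -0.5, 0.7]
opening: -0.0002
```

```bash
python3 - <<'E'
from h import *
c=eyes.read_camera("scene"); pickle.dump(c,open("scene6.pkl","wb"));cv2.imwrite("pics/s6.png",cv2.resize(c["pixels"][150:260,220:340],None,fx=5,fy=5,interpolation=cv2.INTER_CUBIC))
st=env.state();print(st["eef_pos"],st["tcp_rot"],st["wrist_force"])
c=eyes.read_camera("top");pickle.dump(c,open("top6.pkl","wb")); cv2.imwrite("pics/t6.png",cv2.resize(c["pixels"][145:285,140:290],None,fx=4,fy=4,interpolation=cv2.INTER_CUBIC))
E
```

```text
[0.57139835 0.15546825 0.21068423] [1.79568081e+02 1.44957265e-01 1.18342678e+02] [ 0.22031898 -0.13356539 -0.75126935]
```

View pics/s6.png

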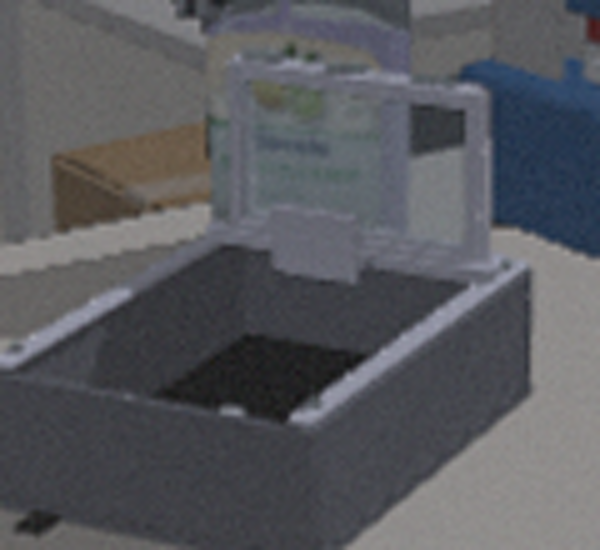

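View pics/t6.png

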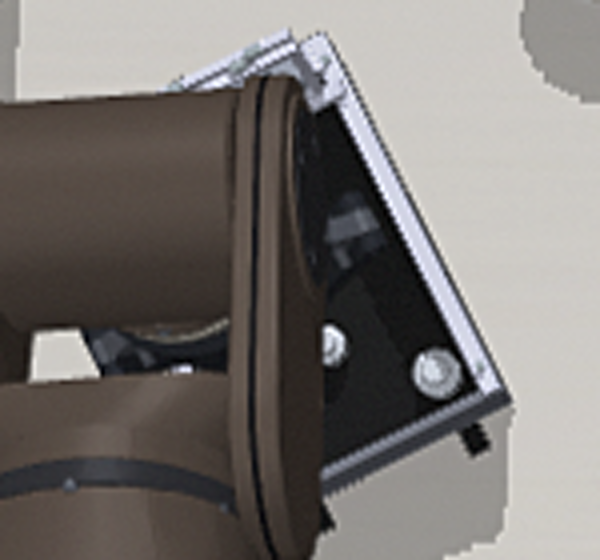

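Call:
play_rows:
  deltas:
    - [0,[0,-20,-20],0]
    - [0,[30,-40,-40],0]
    - [0,[70,-40,-50],0]
    - [0,[115,-40,-50],0]
    - [0,[160,-40,-50],0]
    - [0,[200,-40,-50],0]
    - [0,[230,-40,-50],0]
    - [0,[240,-40,-50],0]

```text
time_s: 7.75
eef_pos: [0.4187, 0.3494, 0.2548]
tcp_rot: [-179.8, -0.0, 118.6]
wrist_force: [0.4, -0.2, -0.2]
opening: -0.0001
```

```bash
python3 - <<'E'
from h import *
c=eyes.read_camera("top");pickle.dump(c,open("top7.pkl","wb")); cv2.imwrite("pics/t7.png",cv2.resize(c["pixels"][140:220,150:250],None,fx=7,fy=7,interpolation=cv2.INTER_CUBIC))
cv2.imwrite("pics/t7b.png",c["pixels"])
c=eyes.read_camera("scene");pickle.dump(c,open("scene7.pkl","wb"));cv2.imwrite("pics/s7.png",cv2.resize(c["pixels"][150:230,250:330],None,fx=7,fy=7,interpolation=cv2.INTER_CUBIC))
E
```

```text
(no output)
```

View pics/t7.png

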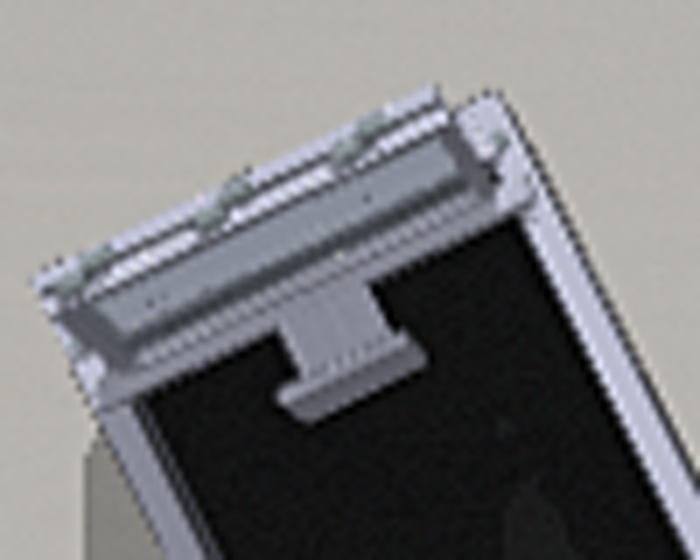

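View pics/s7.png

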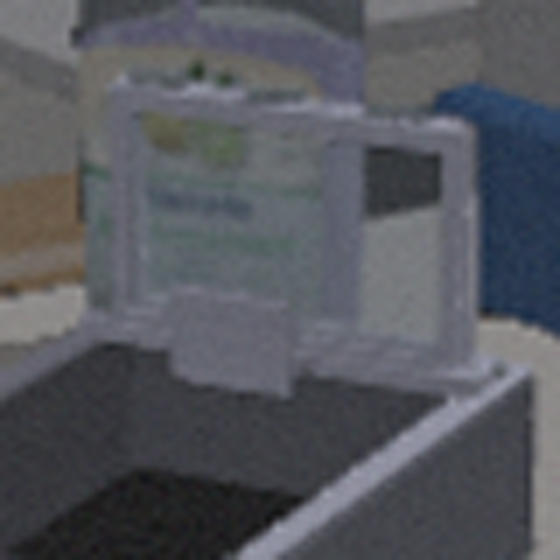

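View pics/t7b.png

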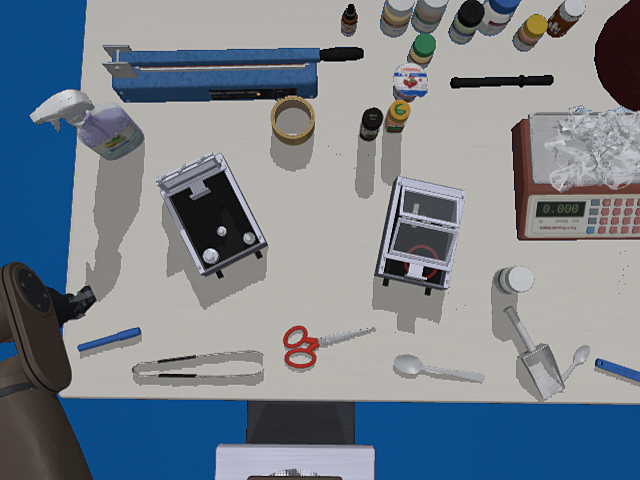

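Call:
play_rows:
  deltas:
    - [0,[-45,0,0],0]
    - [0,[-90,0,0],0]
    - [0,[-135,0,0],0]
    - [0,[-180,0,10],0]
    - [0,[-215,20,40],0]
    - [0,[-235,40,80],0]
    - [0,[-240,60,125],0]
    - [0,[-240,60,154],0]

```text
time_s: 8.65
eef_pos: [0.5884, 0.1618, 0.0989]
tcp_rot: [-179.8, -0.1, 118.1]
wrist_force: [-0.1, -0.0, -0.7]
opening: 0.0001
```

Call:
play_rows:
  deltas:
    - [0,[0,10,0],0]
    - [0,[0,22,0],0]
    - [0,[0,34,0],0]
    - [0,[0,42,0],0]
    - [0,[0,48,0],0]
    - [0,[0,51,0],0]
    - [0,[0,52,0],0]
    - [0,[0,52,0],0]

```text
time_s: 9.45
eef_pos: [0.6331, 0.1894, 0.1035]
tcp_rot: [-180.0, 0.0, 118.4]
wrist_force: [0.0, -0.4, -0.3]
opening: 0.0003
```

Call:
play_rows:
  deltas:
    - [0,[0,1,0],0]
    - [0,[0,2,0],0]
    - [0,[0,3,0],0]
    - [0,[0,4,0],0]
    - [0,[0,5,0],0]
    - [0,[0,6,0],0]
    - [0,[0,7,0],0]
    - [0,[0,7,0],0]

```text
time_s: 10.25
eef_pos: [0.6377, 0.1918, 0.1032]
tcp_rot: [-179.6, -0.0, 118.4]
wrist_force: [-6.3, -3.5, 4.3]
opening: 0.0002
```

Call:
play_rows:
  deltas:
    - [0,[0,1,0],0]
    - [0,[0,2,0],0]
    - [0,[0,3,0],0]
    - [0,[0,4,0],0]
    - [0,[0,5,0],0]
    - [0,[0,5,0],0]
    - [0,[0,5,0],0]
    - [0,[0,5,0],0]

```text
time_s: 11.05
eef_pos: [0.6389, 0.1925, 0.1031]
tcp_rot: [-179.0, -0.1, 118.4]
wrist_force: [-16.0, -10.4, 10.5]
opening: -0.0
```

Call:
play_rows:
  deltas:
    - [0,[0,-6,0],0]
    - [0,[0,-20,0],0]
    - [0,[0,-40,0],0]
    - [0,[0,-70,-20],0]
    - [0,[0,-90,-60],0]
    - [0,[30,-110,-100],0]
    - [0,[70,-120,-130],0]
    - [0,[110,-120,-150],0]

```text
time_s: 11.85
eef_pos: [0.4858, 0.2351, 0.2562]
tcp_rot: [179.7, 0.0, 118.2]
wrist_force: [-0.3, 0.3, 0.7]
opening: 0.0003
```

Call:
play_rows:
  deltas:
    - [0,[40,0,0],0]
    - [0,[80,0,0],0]
    - [0,[110,0,0],0]
    - [0,[130,0,0],0]
    - [0,[130,0,0],0]
    - [0,[130,0,0],0]
    - [0,[130,0,0],0]
    - [0,[130,0,0],0]

```text
time_s: 12.65
eef_pos: [0.4249, 0.3485, 0.2533]
tcp_rot: [180.0, 0.0, 118.3]
wrist_force: [0.3, 0.2, 0.3]
opening: -0.0003
```

```bash
python3 - <<'E'
from h import *
c=eyes.read_camera("top");pickle.dump(c,open("top8.pkl","wb")); cv2.imwrite("pics/t8.png",cv2.resize(c["pixels"][140:220,150:250],None,fx=7,fy=7,interpolation=cv2.INTER_CUBIC))
f=lambda u,v:(150+u/7-.43,140+v/7-.43)
u=np.array([np.cos(np.radians(28.4)),np.sin(np.radians(28.4))])
a=ray(c,f(278,394),.093);b=ray(c,f(402,334),.093)
print("tab",(a+b)/2,np.linalg.norm(a-b),((a+b)/2)[:2]@u)
for n,p,q,z in [("top far",(40,275),(435,90),.145),("top near",(70,300),(450,125),.145)]:
    a=ray(c,f(*p),z);b=ray(c,f(*q),z);print(n,((a+b)/2)[:2]@u,np.linalg.norm(a-b))
print(env.state()["wrist_force"])
E
```

```text
tab [0.65054989 0.19630436 0.093     ] 0.03774801650079436 0.6656223844594278
top far 0.7070818937568439 0.11403742521577599
top near 0.6970917206574161 0.10930651464814915
[ 0.67825518 -0.5953355   0.16925194]
```

View pics/t8.png

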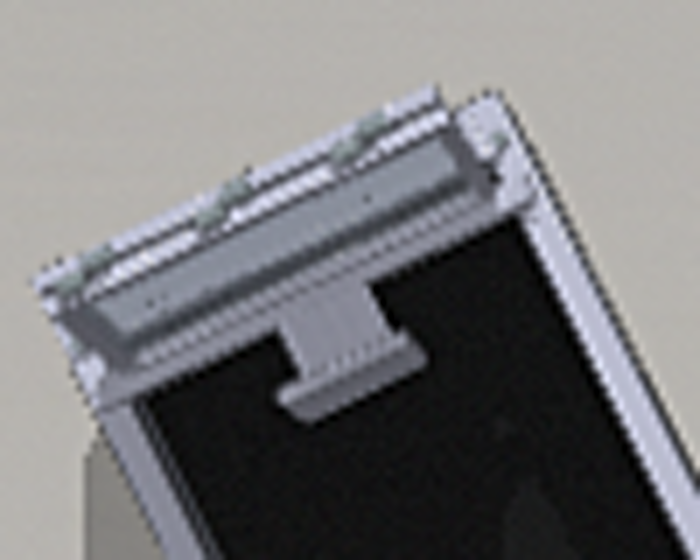

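```bash
python3 -c "
from h import *
print(env.hand_in())"
```

```text
the job is handed in; nothing more can be done
None
```

I opened the check-weight case (the left one in the top view) by pushing its tab with the shut fingers until it hit a hard stop. I then backed the arm away and handed the job in at about 12.7 s. The robot reported no verdict.

- **Right case:** the wrist camera showed the three metal weights inside it. The other case, with the red ring, was not touched, and its cover looks the same in the pictures taken before and after.
- **Cover fully home:** the tab moved about 118 mm, which puts the starting angle near 0.71, inside the stated 0.5 to 0.8. I pushed a second time 6 mm higher, and it stopped at the same place to within 1 to 2 mm. That push reached about 22 N at the wrist, well over the 1 to 5 N needed to move the tab.
- **Last pictures:** they show both panels upright and lying together. They did not change after the second push, and the arm was clear of everything.

One figure disagreed slightly. I measured the ridge about 36.5 mm ahead of the tab, against roughly 41 mm expected. One top-camera pixel is about 2 mm, so I put this down to reading error. A cover left short of home would have given a larger distance, not a smaller one.

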